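# Flag the bin that has run out

## Task

One of the three red bins has run out of transformers: only its flat cardboard packing pad is left in it. Lift the round flag up off the rail where it hangs and hang it over the front lip of that bin (the low wall towards the robot), its clip astride the lip, fully down and upright. Leave the square flag hanging and the contents of the bins where they are.

Things in the scene. Friction and masses are not known exactly. Their poses are not given: they have to be found in the camera images.
- flag_round: Round flag: upright 8 mm aluminium disc, 76 mm across on a black U clip open below. Disc centre 46 mm, top 84 mm above the origin. Clip 50 long (y), 22 thick (x), 10 mm high; slot 12 mm wide, legs 36 mm down, feet splayed to 22 mm inside, 29 outside. Origin: middle of the slot's roof, resting on the wall it straddles; x normal to the plate (either way alike), z up. May lean 0.17 rad. 110 to 180 g
- flag_square: Square flag: upright 8 mm aluminium plate, 72 x 72 mm on a black U clip open below. Plate centre 45 mm, top 81 mm above the origin. Clip 50 long (y), 22 thick (x), 10 mm high; slot 12 mm wide, legs 36 mm down, feet splayed to 22 mm inside, 29 outside. Origin: middle of the slot's roof, resting on the wall it straddles; x normal to the plate (either way alike), z up. May lean 0.17 rad. 110 to 180 g
- rail: fixed steel flag rail: an upright flat strip 6 mm thick (x), 290 mm long (y), top edge 110 mm above the table, between two dark 16 mm square posts 122 mm high. The two flags hang astride the strip, 120 to 140 mm apart, in either order. Origin: on the table under the strip's middle; y along the strip, z up
- bin_a: one of three identical fixed red scoop bins in a row; contents vary. 150 x 150 mm, walls and floor 6 mm, back wall (+x) 100 mm high, front lip (-x, towards the robot) 60 mm high; sides 60 mm high near the lip, rising to 100 mm from 25 to 65 mm behind the front. Origin: centre of underside, 3 mm above the table; x from front to back, z up
- bin_b: one of three identical fixed red scoop bins in a row; contents vary. 150 x 150 mm, walls and floor 6 mm, back wall (+x) 100 mm high, front lip (-x, towards the robot) 60 mm high; sides 60 mm high near the lip, rising to 100 mm from 25 to 65 mm behind the front. Origin: centre of underside, 3 mm above the table; x from front to back, z up
- bin_c: one of three identical fixed red scoop bins in a row; contents vary. 150 x 150 mm, walls and floor 6 mm, back wall (+x) 100 mm high, front lip (-x, towards the robot) 60 mm high; sides 60 mm high near the lip, rising to 100 mm from 25 to 65 mm behind the front. Origin: centre of underside, 3 mm above the table; x from front to back, z up
- bin_a_lip (a point): middle of the top edge of the front lip of bin_a (a 6 mm thick wall, 150 mm long along y), 63 mm above the table; x is the lip's normal, pointing into the bin, y along the lip, z up
- bin_b_lip (a point): middle of the top edge of the front lip of bin_b (a 6 mm thick wall, 150 mm long along y), 63 mm above the table; x is the lip's normal, pointing into the bin, y along the lip, z up
- bin_c_lip (a point): middle of the top edge of the front lip of bin_c (a 6 mm thick wall, 150 mm long along y), 63 mm above the table; x is the lip's normal, pointing into the bin, y along the lip, z up
- transformer_large: grey block transformer with amber sides on a steel foot plate 90 by 76 mm, 60 mm high, 0.9 kg; lies in one of the bins. Origin: centre of its underside
- transformer_small: the same kind, smaller: foot plate 74 by 62 mm, 46 mm high, 0.5 kg; lies in another of the bins. Origin: centre of its underside
- pad: flat brown cardboard packing pad, 85 by 65 by 8 mm, 60 g, on the floor of the bin that has run out, within 15 mm of the bin's centre. Origin: centre of its underside
Things that resemble listed ones, but are neither listed nor needed, are in the scene too. Leave any blue look-alike of the bin_a alone.

How it is judged:
By the outcome, as a careful person would: the job done as asked, in the order asked, and still so for the second after the job is handed in, with the robot touching nothing.
It also fails if it takes over 34 s, if anything falls off the work surface, if the arm or the gripper's body presses on something with over 40 N, if the wrist force passes 120 N, or if a joint passes its speed limit or range.

## Robot

A 6-joint arm with a two-finger parallel gripper is mounted at the origin on the work surface. World frame = base frame: x ahead of the robot, y to its left, z up, the work surface at z = 0. Lengths are in m, angles in rad, forces in N, time in s.
With the tool pointing down it reaches from about 0.4 to 0.925 m from the base axis. Payload 3.4 kg.
Tool frame: the origin (TCP) lies between the finger pads; the fingertips stand 14 mm ahead of it and the grasp point (between the pads) lies 5 mm behind it (r.nose_length is the distance from the TCP to the fingertips, in m); z points along the fingers, y is the line along which they close (so a half turn about z gives the same grasp; the last joint's range is limited). The gripper opens to 85 mm and grips with 20 to 120 N. Pads are 22 mm wide; open, the fingers measure 114 mm over their backs; the gripper's body (76 mm by 85 mm) begins 54 mm behind the grasp point. The pads swing forward as they close: fully open they stand 13 mm farther back than shut.
Start: joints at [1.105, 0.307, 1.506, -0, 1.328, -0.073], TCP at [0.22, 0.531, 0.245] pointing down, gripper open.
Joint ranges: [-3.12, 3.12], [-1.05, 2.28], [0.14, 2.33], [-1.42, 4.57], [0.1, 2.73], [-2.68, 2.68]. Speed limits (rad/s): [2.57, 2.57, 3.14, 3.14, 3.14, 3.14].

## Interface

Orientations are given as a 3x3 rotation matrix whose columns are the frame's x, y, z axes.
In Python, from cell import r gives the robot as it stands. The module is installed in compiled form; this text tells all that it offers.
- The arm moves only by the tool servo_tool, never from a script. Its argument "commands" is a list of rows, each an object with "translation": the shift along the tool's x, y, z in mm, a list of three; "twist": the turn about the tool's z in degrees. In form: [{"translation": [dx, dy, dz], "twist": twist}, ...]. A call has 1 to 20 rows; each row is the pose to reach, as a shift and turn from the pose commanded when the call began, along the tool's axes at that moment; what a row does not reach only later rows make up. A row lasts 1/8 s, in which the tool goes at most 62.5 mm and 10.7 degrees, less where a joint would pass 70% of its speed; a pose out of reach is approached as far as the arm can. A call with a gripper value outside its range is refused whole. "gripper" is the finger opening in mm, from 0 to 85.4, set as the call begins (left out, the last holds). The fingers move at their own pace and stop on an object; "force" is the grip in N (left out, the last holds). Time passes only in rows, so rows that repeat a pose let the fingers close. It gives the time, the measured TCP pose, the force, the opening and the grip force at its end, in the units of the state.
- r.get_state(): the state, without advancing time (a new reading comes with each control period).
- r.grab_frame(name): name is "scene" or "top"; returns a dict with "img" (384x512x3 uint8, red, green, blue), "fx", "fy", "cx", "cy" (pixels), "distortion" ([k1, k2, p1, p2, k3] as OpenCV has them; the pictures are not rectified), "R" (3x3) and "t" (3): a world point X has camera coordinates R X + t. Camera axes: x right, y down, z forward; pixel columns grow to the right and rows downward; lengths in m; the calibration is good to about 2 mm. A picture is of the moment at which its call begins. There is no depth.
- r.close_job(): hands the job in; it is judged then, once.
Trained networks look in the newest picture that a camera, given by its name, has taken for a name from the list of things; names that differ only in an ending like _2 or _b are one class to them, and where a whole thing is asked for, a point or a joint stands for the part that bears it (a point fixed in the world has none). Each returns a list of dicts, best first, with "conf" (0 to 1); they miss things now and then, are a little off and sometimes report something else, mostly with a low value. They report only what shows in the picture. A call takes as long as a camera call. They do not tell look-alikes from the thing itself.
- r.look_for(target, camera): "box" ([left, top, width, height] in pixels, round what is visible of it).
- r.masks_of(target, camera): "pixels" (384x512 bool, what is visible of it) and "box" ([left, top, width, height] in pixels, round what is visible of it).
The state is a dict: "time_s": time; "qpos": joint angles; "joint_vel": joint speeds; "joint_efforts": joint torques, N m; "position": TCP position; "tool_rot": TCP orientation; "ft_force": force on the tool from outside, world axes, zero at the start; "ft_torque": the same for the moment, N m; "gripper_width": finger opening in m; "grip_force": force on a finger pad.
Only numpy, scipy, OpenCV 4.12 (cv2) and the standard library are available. Lean on these libraries where they do the work, as an engineer would, in place of code of your own. Each camera call takes 0.05 s, during which the arm holds its last target. There are 200 camera calls.

## Working session

There is one attempt and no reset: what is moved stays moved. The work goes in short steps, Python scripts to look and compute and a tool call to move; the robot and the scene stay as the last step left them, time stands still between calls to the robot, and variables do not carry over. Pictures are saved under pics/ and viewed, at most 10 in all, crops included, and the job is handed in when it is done.

Besides the shell and the picture viewer there is one more tool, called after "Emit:" as name(argument=value, ...), one argument or row to a line, values as JSON. servo_tool: Moves the arm, as the interface text tells. Its arguments: {"type":"object","properties":{"commands":{"type":"array"},"gripper":{"type":"number"},"force":{"type":"number"}},"required":["commands"]}

```bash
mkdir -p pics; cat > h.py <<'E'
import numpy as np, cv2
from cell import r
def cam(n):
    f=r.grab_frame(n); K=np.array([[f['fx'],0,f['cx']],[0,f['fy'],f['cy']],[0,0,1.]])
    return f,K,np.array(f['distortion']),np.array(f['R']),np.array(f['t'])
def proj(c,P):
    f,K,d,R,t=c; return cv2.projectPoints(np.array(P,float).reshape(-1,3),cv2.Rodrigues(R)[0],t,K,d)[0].reshape(-1,2)
def back(c,uv,z):
    f,K,d,R,t=c; n=cv2.undistortPoints(np.array(uv,float).reshape(-1,1,2),K,d).reshape(-1,2)
    D=np.c_[n,np.ones(len(n))]@R; o=-R.T@t
    return o+D*((z-o[2])/D[:,2])[:,None]
E
python3 - <<'E'
from h import *
ims=[]
for n in('scene','top'):
    c=cam(n); print(n,(-c[3].T@c[4]).round(3), c[3].round(2).tolist(), c[1][0,0])
    cv2.imwrite(f'pics/{n}0.png',cv2.resize(c[0]['img'][:,:,::-1],(800,600)))
    for t in('flag_round','flag_square','rail','bin_a','transformer_large','transformer_small','pad'):
        print(t,[(np.round(o['box']).tolist(),round(o['conf'],2)) for o in r.look_for(t,n)])
s=r.get_state();print(s['time_s'],s['position'],np.round(s['tool_rot'],3).tolist(),s['ft_force'],s['gripper_width'])
E
```

```text
scene [ 1.171 -0.432  0.698] [[0.54, 0.84, -0.01], [0.49, -0.32, -0.81], [-0.68, 0.43, -0.59]] 405.82265697690355
flag_round [([347.0, 122.0, 24.0, 42.0], 0.77), ([194.0, 262.0, 30.0, 15.0], 0.3)]
flag_square [([374.0, 135.0, 26.0, 49.0], 0.75), ([159.0, 230.0, 100.0, 87.0], 0.7)]
rail [([319.0, 132.0, 99.0, 95.0], 0.82)]
bin_a [([243.0, 209.0, 95.0, 77.0], 0.85), ([162.0, 229.0, 99.0, 90.0], 0.69), ([67.0, 260.0, 91.0, 90.0], 0.57), ([262.0, 119.0, 54.0, 45.0], 0.56)]
transformer_large [([91.0, 277.0, 43.0, 34.0], 0.95), ([345.0, 120.0, 22.0, 46.0], 0.48), ([280.0, 231.0, 22.0, 17.0], 0.23)]
transformer_small [([279.0, 228.0, 26.0, 21.0], 0.62)]
pad [([194.0, 261.0, 30.0, 18.0], 0.92), ([375.0, 134.0, 26.0, 51.0], 0.46)]
top [0.248 0.024 1.275] [[-0.02, -1.0, -0.0], [-0.99, 0.02, -0.15], [0.15, -0.0, -0.99]] 441.9103261241832
flag_round [([115.0, 167.0, 23.0, 30.0], 0.58)]
flag_square [([115.0, 115.0, 22.0, 32.0], 0.95)]
rail [([121.0, 103.0, 37.0, 120.0], 0.78), ([228.0, 94.0, 56.0, 66.0], 0.38)]
bin_a [([227.0, 94.0, 56.0, 67.0], 0.82), ([119.0, 242.0, 68.0, 69.0], 0.75), ([295.0, 101.0, 61.0, 62.0], 0.65), ([364.0, 105.0, 74.0, 66.0], 0.58)]
transformer_large [([381.0, 124.0, 32.0, 37.0], 0.75)]
transformer_small [([241.0, 121.0, 24.0, 22.0], 0.79)]
pad [([304.0, 123.0, 31.0, 37.0], 0.84)]
0.8 [0.21958852 0.53143085 0.24533748] [[-0.924, 0.382, -0.0], [0.382, 0.924, 0.0], [0.0, 0.0, -1.0]] [-0.89465057 -0.01285232 -0.14631821] 0.0851997652600493
```

View pics/scene0.png

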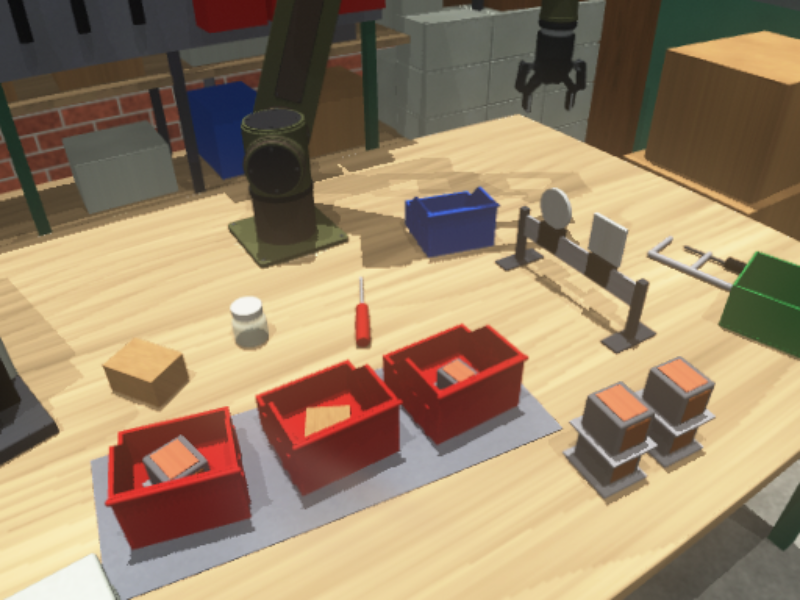

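View pics/top0.png

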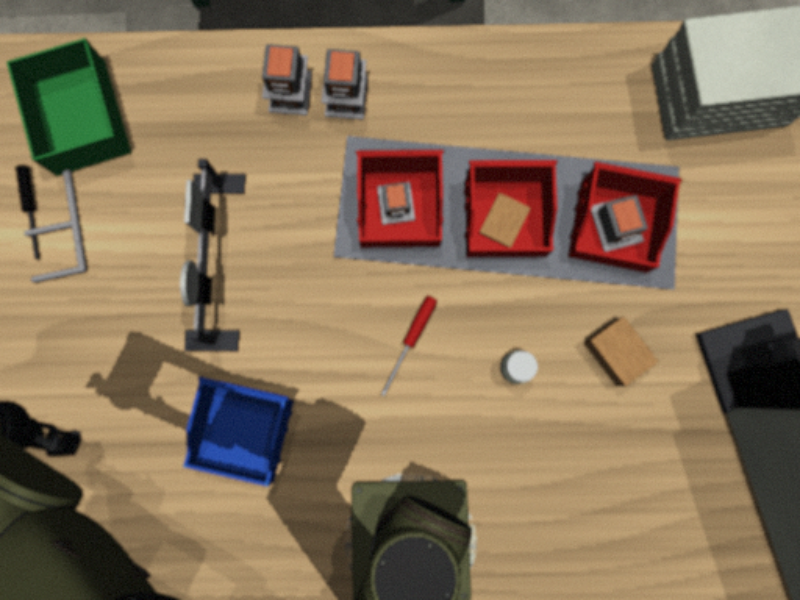

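Scene: the middle red bin (800-px picture: scene ≈(330,420), top ≈(510,208)) holds the flat pad. The left and right red bins hold transformers, and the blue one is a look-alike. The round flag is at scene (555,208), top (190,283); the square flag is at scene (607,238), top (195,205). I'll confirm this with enlarged crops and fit the poses.

```bash
cat > fit.py <<'E'
from h import *
from scipy.optimize import minimize
S=4
def T(p):  # x,y,yaw
    c,s=np.cos(p[2]),np.sin(p[2]); return np.array([[c,-s,0],[s,c,0],[0,0,1]])
def bin_polys(p):
    h=.075; sd=lambda y:[(-h,y,0),(-h,y,.06),(-h+.025,y,.06),(-h+.065,y,.1),(h,y,.1),(h,y,0)]
    P=[sd(-h),sd(h),[(-h,-h,0),(-h,h,0),(-h,h,.06),(-h,-h,.06)],[(h,-h,0),(h,h,0),(h,h,.1),(h,-h,.1)],[(-h,-h,0),(-h,h,0),(h,h,0),(h,-h,0)]]
    return [np.array(q)@T(p).T+[p[0],p[1],.003] for q in P]
def render(c,polys):
    m=np.zeros((384*S,512*S),np.uint8)
    for q in polys: cv2.fillPoly(m,[np.round((proj(c,q)+.5)*S-.5).astype(np.int32)],255)
    return cv2.resize(m,(512,384),interpolation=cv2.INTER_AREA)/255.
def red(c,box):
    im=c[0]['img'].astype(float); m=((im[:,:,0]>1.9*im[:,:,1])&(im[:,:,0]>1.9*im[:,:,2])&(im[:,:,0]>35)).astype(np.uint8)
    k=np.zeros_like(m); x,y,w,h=[int(v) for v in box]; k[y-4:y+h+4,x-4:x+w+4]=1
    return m*k
E
python3 - <<'E'
from fit import *
cs={n:cam(n) for n in('scene','top')}
out={}
M={}
seeds=dict(scene=(211,272),top=(326,132))
for n,c in cs.items():
    L=r.masks_of('bin_a',n); o=min(L,key=lambda o:np.hypot(o['box'][0]+o['box'][2]/2-seeds[n][0],o['box'][1]+o['box'][3]/2-seeds[n][1]))
    near=cv2.dilate(o['pixels'].astype(np.uint8),np.ones((5,5)))
    m=red(c,o['box'])*near
    m=cv2.morphologyEx(m,cv2.MORPH_OPEN,np.ones((2,2)))
    ct=cv2.findContours(m,cv2.RETR_EXTERNAL,cv2.CHAIN_APPROX_NONE)[0]; b=np.zeros_like(m); cv2.drawContours(b,[max(ct,key=cv2.contourArea)],-1,1,-1); M[n]=b.astype(float)
x0=back(cs['top'],[seeds['top']],.05)[0]
for use in (('scene','top'),('top',),('scene',)):
    f=lambda p:sum(1-np.minimum(a:=render(cs[n],bin_polys(p)),M[n]).sum()/np.maximum(a,M[n]).sum() for n in use)
    best=minimize(f,[x0[0],x0[1],0],method='Nelder-Mead',options=dict(initial_simplex=np.array([x0[:2].tolist()+[0]]*4)+np.vstack([np.zeros(3),np.diag([.02,.02,.15])]),xatol=1e-4,fatol=1e-4))
    print(use,best.x.round(4),round(best.fun,3))
    if len(use)==2: pb=best.x
np.save('bin.npy',pb)
# overlay
tiles=[]
for n,(x,y,w,h) in (('scene',(310,110,110,120)),('top',(105,95,65,135)),('scene',(155,220,115,100)),('top',(285,90,85,85))):
    c=cs[n]; im=c[0]['img'][:,:,::-1].copy(); k=5; s=390/w if w/h>390/295 else 295/h
    q=cv2.resize(im[y:y+h,x:x+w],None,fx=s,fy=s,interpolation=cv2.INTER_CUBIC)
    if len(tiles)>1:
        for P in bin_polys(pb): cv2.polylines(q,[np.round((proj(c,P)+.5-[x,y])*s).astype(np.int32)],True,(0,255,0),1)
    else:
        for t,col in (('flag_round',(255,0,255)),('flag_square',(255,255,0))):
            o=r.masks_of(t,n)[0]; mm=cv2.resize(o['pixels'].astype(np.uint8)[y:y+h,x:x+w],None,fx=s,fy=s,interpolation=cv2.INTER_NEAREST)
            cv2.drawContours(q,cv2.findContours(mm,cv2.RETR_EXTERNAL,cv2.CHAIN_APPROX_NONE)[0],-1,col,1)
        print(n,s,(x,y))
    t=np.zeros((300,400,3),np.uint8); t[:q.shape[0],:q.shape[1]]=q[:300,:400]; tiles.append(t)
cv2.imwrite('pics/crop1.png',np.vstack([np.hstack(tiles[:2]),np.hstack(tiles[2:])]))
E
```

```text
('scene', 'top') [ 0.583  -0.197  -0.0246] 0.171
('top',) [ 0.5829 -0.1983 -0.0219] 0.021
('scene',) [ 0.5833 -0.1916 -0.0445] 0.091
scene 2.4583333333333335 (310, 110)
top 2.185185185185185 (105, 95)
```

View pics/crop1.png

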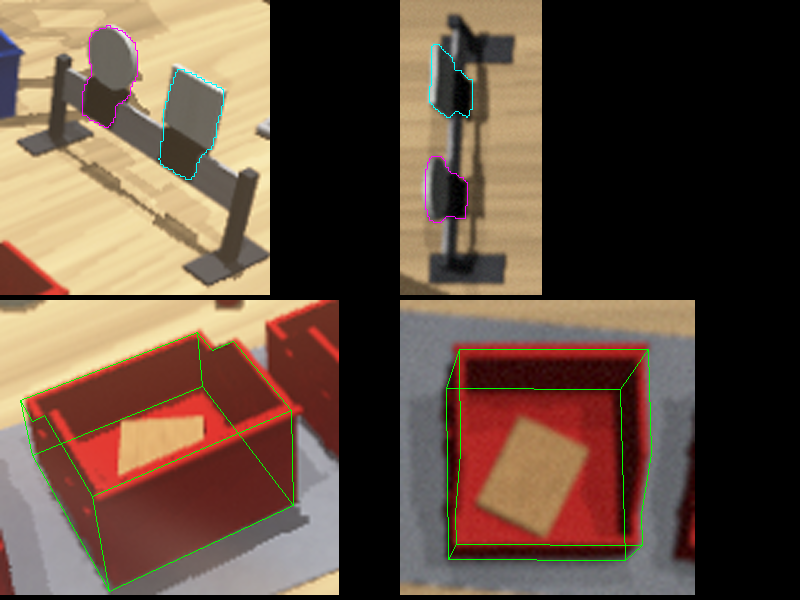

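Crop confirms: the pad-only bin is the middle one, and the round disc hangs at the end of the rail nearer the robot. Next I fit both flags.

```bash
cat > flag.py <<'E'
from fit import *
def flag_polys(p,kind,z=.110):
    x,y,yaw,lean=p[:4]; A=T([0,0,yaw])@cv2.Rodrigues(np.array([0,lean,0.]))[0]
    if kind=='round': a=np.linspace(0,2*np.pi,40); o=np.c_[.038*np.sin(a),.046+.038*np.cos(a)]
    else: o=np.array([(-.036,.009),(.036,.009),(.036,.081),(-.036,.081)])
    H=[np.c_[np.full(len(o),s),o] for s in(-.004,.004)]
    prof=[(.011,.01),(.011,-.025),(.0145,-.036)]
    B=[np.array([(sx*px,sy*.025,pz) for px,pz in prof for sx in(-1,1) for sy in(-1,1)])]
    return [h@A.T+[x,y,z] for h in H],[b@A.T+[x,y,z] for b in B]
def rflag(c,p,kind,z=.110):
    H,B=flag_polys(p,kind,z); g=[proj(c,np.vstack(H))]+[proj(c,b) for b in B]
    m=np.zeros((384*S,512*S),np.uint8)
    for q in g: cv2.fillConvexPoly(m,cv2.convexHull(np.round((q+.5)*S-.5).astype(np.int32)),255)
    return cv2.resize(m,(512,384),interpolation=cv2.INTER_AREA)/255.
def fitflag(cs,M,kind,x0,z=.110,fixyaw=None,step=(.012,.012,.1,.08)):
    f=lambda p:sum(1-np.minimum(a:=rflag(cs[n],p,kind,z),M[n]).sum()/np.maximum(a,M[n]).sum() for n in M)
    s=np.array([x0]*5,float); s[1:]+=np.diag(step)
    return minimize(f,x0,method='Nelder-Mead',options=dict(initial_simplex=s,xatol=2e-4,fatol=2e-4,maxiter=250))
E
python3 - <<'E'
from flag import *
cs={n:cam(n) for n in('scene','top')}; res={}
for kind in('round','square'):
    M={n:r.masks_of('flag_'+kind,n)[0]['pixels'].astype(float) for n in cs}
    x0=back(cs['top'],[np.argwhere(M['top']>0)[:,::-1].mean(0)],.125)[0]
    for use in(('scene','top'),('top',),('scene',)):
        b=fitflag(cs,{n:M[n] for n in use},kind,[x0[0],x0[1],1.57,0]); print(kind,use,b.x.round(4),round(b.fun,3))
        if len(use)==2: res[kind]=b.x
d=res['square'][:2]-res['round'][:2]; print('rail yaw',np.arctan2(d[1],d[0]),np.hypot(*d))
# rail posts tops by clicks in top crop
s=295/135; px=np.array([(455,20),(453,262)])-[400,0]; print(back(cs['top'],px/s+[105,95]-.5,.122).round(4))
tiles=[]
for n,(x,y,w,h) in (('scene',(340,115,70,75)),('top',(105,105,50,100))):
    s=6; q=cv2.resize(cs[n][0]['img'][y:y+h,x:x+w,::-1],None,fx=s,fy=s,interpolation=cv2.INTER_CUBIC)
    for k,col in(('round',(255,0,255)),('square',(255,255,0))):
        for P in sum(flag_polys(res[k],k),[]): cv2.polylines(q,[cv2.convexHull(np.round((proj(cs[n],P)+.5-[x,y])*s).astype(np.int32))],True,col,1)
    t=np.zeros((600,430 if n=='scene' else 300,3),np.uint8); t[:q.shape[0],:q.shape[1]]=q; tiles.append(t)
cv2.imwrite('pics/crop2.png',np.hstack(tiles))
E
```

```text
round ('scene', 'top') [ 0.4451  0.3542  1.5553 -0.0106] 0.202
round ('top',) [ 0.4453  0.354   1.5449 -0.0191] 0.067
round ('scene',) [0.4423 0.3567 1.5298 0.0285] 0.096
square ('scene', 'top') [ 0.5746  0.3521  1.5309 -0.0289] 0.243
square ('top',) [ 0.5739  0.3515  1.5854 -0.026 ] 0.098
square ('scene',) [ 0.5722  0.355   1.4749 -0.0126] 0.113
rail yaw -0.016423776440784292 0.12949576565232931
[[0.6622 0.3454 0.122 ]
 [0.3604 0.3413 0.122 ]]
```

View pics/crop2.png

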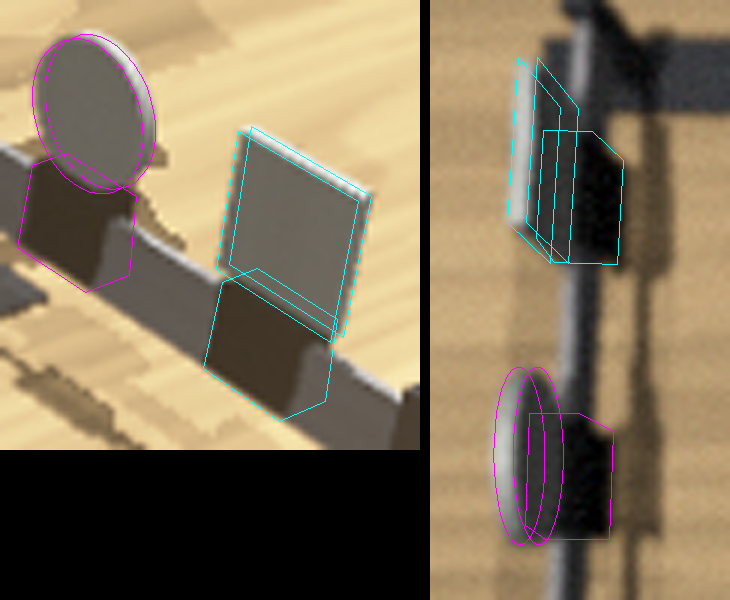

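Outlines agree within about 3 mm. The round flag's origin is about (0.445, 0.354), with the plate normal along ≈y. Moving above it.

Emit:
servo_tool(
  commands=[
    {"translation": [-35, -10, 0], "twist": -4},
    {"translation": [-80, -22, 0], "twist": -9},
    {"translation": [-130, -36, 0], "twist": -14},
    {"translation": [-180, -50, 0], "twist": -18},
    {"translation": [-225, -63, 0], "twist": -21},
    {"translation": [-258, -72, 0], "twist": -21},
    {"translation": [-275.5, -77, 0], "twist": -21},
    {"translation": [-275.5, -77, 0], "twist": -21},
    {"translation": [-275.5, -77, 0], "twist": -21},
  ],
  gripper=85,
)

```text
time_s: 2.62
position: [0.4438, 0.3557, 0.2452]
tool_rot: [[-1.0, 0.025, -0.001], [0.025, 1.0, 0.0], [0.001, 0.0, -1.0]]
ft_force: [0.1, 0.8, -0.3]
gripper_width: 0.0849
grip_force: 0.0
```

Emit:
servo_tool(
  commands=[
    {"translation": [-1, -1, 15], "twist": 0},
    {"translation": [-1, -1, 40], "twist": 0},
    {"translation": [-1, -1, 65], "twist": 0},
    {"translation": [-1, -1, 84], "twist": 0},
    {"translation": [-1, -1, 92], "twist": 0},
    {"translation": [-1, -1, 92], "twist": 0},
    {"translation": [-1, -1, 92], "twist": 0},
  ],
)

```text
time_s: 3.5
position: [0.4461, 0.3545, 0.1539]
tool_rot: [[-1.0, 0.025, 0.001], [0.025, 1.0, 0.001], [-0.001, 0.001, -1.0]]
ft_force: [-0.4, 0.4, 0.6]
gripper_width: 0.0849
grip_force: 0.0
```

Emit:
servo_tool(
  commands=[
    {"translation": [0, 0, 0], "twist": 0},
    {"translation": [0, 0, 0], "twist": 0},
    {"translation": [0, 0, 0], "twist": 0},
    {"translation": [0, 0, 0], "twist": 0},
    {"translation": [0, 0, 0], "twist": 0},
    {"translation": [0, 0, 0], "twist": 0},
    {"translation": [0, 0, 0], "twist": 0},
    {"translation": [0, 0, 0], "twist": 0},
  ],
  gripper=2,
  force=40,
)

```text
time_s: 4.5
position: [0.4459, 0.3541, 0.1534]
tool_rot: [[-1.0, 0.025, 0.0], [0.025, 1.0, 0.0], [-0.0, 0.0, -1.0]]
ft_force: [0.4, -0.1, 1.6]
gripper_width: 0.0076
grip_force: 44.8
```

Emit:
servo_tool(
  commands=[
    {"translation": [0, 0, -8], "twist": 0},
    {"translation": [0, 0, -25], "twist": 0},
    {"translation": [0, 0, -45], "twist": 0},
    {"translation": [0, 0, -63], "twist": 0},
    {"translation": [0, 0, -72], "twist": 0},
    {"translation": [0, 0, -72], "twist": 0},
    {"translation": [0, 0, -72], "twist": 0},
  ],
)

```text
time_s: 5.38
position: [0.4453, 0.3537, 0.2245]
tool_rot: [[-1.0, 0.025, -0.001], [0.025, 1.0, -0.001], [0.001, -0.001, -1.0]]
ft_force: [-0.1, 0.3, -1.5]
gripper_width: 0.0078
grip_force: 44.5
```

```bash
python3 - <<'E'
from flag import *
s=r.get_state(); p=s['position']; print(p,s['ft_force'],s['gripper_width'])
cs={n:cam(n) for n in('scene','top')}
for k in('round','square'):
    M={}
    for n in cs:
        L=r.masks_of('flag_'+k,n); print(k,n,[(np.round(o['box']).tolist(),round(o['conf'],2)) for o in L])
    
tiles=[]
for n in cs:
    u=proj(cs[n],[p])[0].astype(int); x,y=u-[32,45] if n=='scene' else u-[32,35]; 
    q=cs[n][0]['img'][y:y+80,x:x+66,::-1]; q=cv2.resize(q,None,fx=6,fy=6,interpolation=cv2.INTER_CUBIC)
    for P in sum(flag_polys([p[0],p[1],1.545,0],'round',.182),[]): cv2.polylines(q,[cv2.convexHull(np.round((proj(cs[n],P)+.5-[x,y])*6).astype(np.int32))],True,(255,0,255),1)
    tiles.append(q)
cv2.imwrite('pics/lift.png',np.hstack(tiles))
E
```

```text
[0.44525873 0.35369589 0.22454574] [-0.12904444  0.28246783 -1.52889201] 0.007754966455896722
round scene [([347.0, 101.0, 26.0, 43.0], 0.72)]
round top [([116.0, 175.0, 11.0, 18.0], 0.47)]
square scene [([376.0, 137.0, 24.0, 46.0], 0.77), ([348.0, 100.0, 24.0, 44.0], 0.17)]
square top [([117.0, 114.0, 22.0, 35.0], 0.69)]
```

View pics/lift.png

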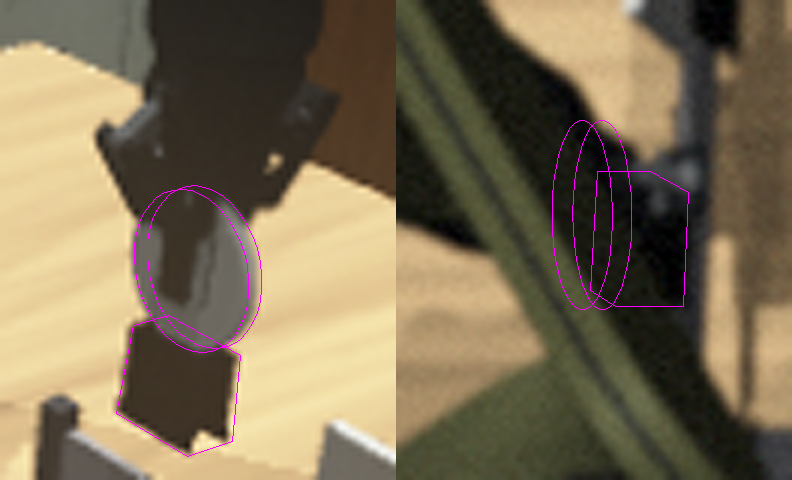

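Flag is clear of the rail, upright and centred in the pads, and the square flag is undisturbed. Carrying it above the lip now.

Emit:
servo_tool(
  commands=[
    {"translation": [-2, -12, 0], "twist": 0},
    {"translation": [-5, -38, 0], "twist": 4},
    {"translation": [-11, -75, 0], "twist": 10},
    {"translation": [-17, -117, 0], "twist": 17},
    {"translation": [-23, -160, 0], "twist": 24},
    {"translation": [-29, -203, 0], "twist": 31},
    {"translation": [-35, -246, 0], "twist": 38},
    {"translation": [-42, -289, 0], "twist": 46},
    {"translation": [-48, -332, 0], "twist": 54},
    {"translation": [-54, -375, 0], "twist": 62},
    {"translation": [-60, -418, 0], "twist": 70},
    {"translation": [-66, -460, 0], "twist": 78},
    {"translation": [-72, -499, 0], "twist": 84},
    {"translation": [-76, -528, 0], "twist": 88},
    {"translation": [-79, -544, 0], "twist": 90},
    {"translation": [-79.5, -548, 0], "twist": 90},
    {"translation": [-79.5, -548, 0], "twist": 90},
    {"translation": [-79.5, -548, 0], "twist": 90},
    {"translation": [-79.5, -548, 0], "twist": 90},
  ],
)

```text
time_s: 8.05
position: [0.5113, -0.1949, 0.2254]
tool_rot: [[0.024, 1.0, -0.0], [1.0, -0.024, 0.0], [0.0, -0.0, -1.0]]
ft_force: [-0.1, 0.3, -1.6]
gripper_width: 0.0074
grip_force: 44.4
```

```bash
python3 - <<'E'
from flag import *
s=r.get_state(); p=s['position']; print(s['time_s'],p,np.round(s['tool_rot'],3).tolist(),s['gripper_width'])
pb=np.load('bin.npy'); tiles=[]
for n,(x,y,w,h) in (('scene',(150,170,120,150)),('top',(275,80,110,115))):
    c=cam(n); k=4 if n=='scene' else 3.6
    q=cv2.resize(c[0]['img'][y:y+h,x:x+w,::-1],None,fx=k,fy=k,interpolation=cv2.INTER_CUBIC)
    d=lambda P,col:cv2.polylines(q,[np.round((proj(c,P)+.5-[x,y])*k).astype(np.int32)],True,col,1)
    for P in sum(flag_polys([p[0],p[1],pb[2],0],'round',p[2]-.153+.110),[]): cv2.polylines(q,[cv2.convexHull(np.round((proj(c,P)+.5-[x,y])*k).astype(np.int32))],True,(255,0,255),1)
    d(bin_polys(pb)[2],(0,255,0))
    t=np.zeros((600,max(q.shape[1],390) if n=='top' else 400,3),np.uint8); q=q[:600,:t.shape[1]]; t[:q.shape[0],:q.shape[1]]=q; tiles.append(t)
cv2.imwrite('pics/above.png',np.hstack(tiles)[:,:800])
E
```

```text
8.05 [ 0.51133467 -0.194863    0.22537887] [[0.024, 1.0, -0.0], [1.0, -0.024, 0.0], [0.0, -0.0, -1.0]] 0.0074175067316582955
```

View pics/above.png

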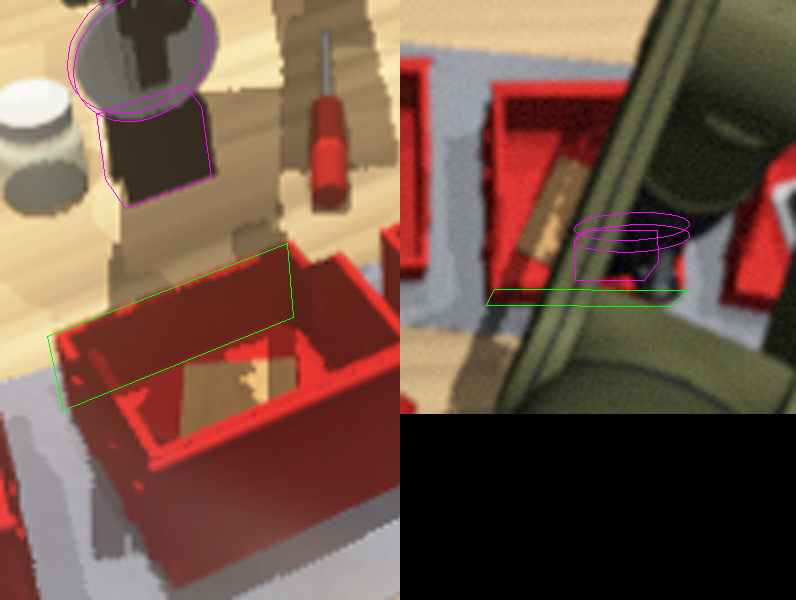

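Flag hangs above the lip and the scene camera's bias is the same for flag and bin, so alignment holds to about 2 mm. Lowering partway first.

Emit:
servo_tool(
  commands=[
    {"translation": [0, -1, 12], "twist": 0},
    {"translation": [0, -1, 35], "twist": 0},
    {"translation": [0, -1, 58], "twist": 0},
    {"translation": [0, -1, 72], "twist": 0},
    {"translation": [0, -1, 79], "twist": 0},
    {"translation": [0, -1, 85], "twist": 0},
    {"translation": [0, -1, 91], "twist": 0},
    {"translation": [0, -1, 97], "twist": 0},
    {"translation": [0, -1, 97], "twist": 0},
  ],
)

```text
time_s: 9.28
position: [0.5101, -0.1957, 0.128]
tool_rot: [[0.025, 1.0, -0.001], [1.0, -0.025, 0.0], [0.0, -0.001, -1.0]]
ft_force: [0.6, 0.3, -2.1]
gripper_width: 0.008
grip_force: 44.4
```

```bash
python3 - <<'E'
from flag import *
tiles=[]
for n,(x,y,w,h) in (('scene',(150,190,100,120)),('top',(275,80,110,115))):
    c=cam(n); k=5 if n=='scene' else 2.6
    q=cv2.resize(c[0]['img'][y:y+h,x:x+w,::-1],None,fx=k,fy=k,interpolation=cv2.INTER_CUBIC)
    t=np.zeros((600,q.shape[1],3),np.uint8); t[:q.shape[0]]=q; tiles.append(t)
cv2.imwrite('pics/mid.png',np.hstack(tiles))
E
```

```text
(no output)
```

View pics/mid.png

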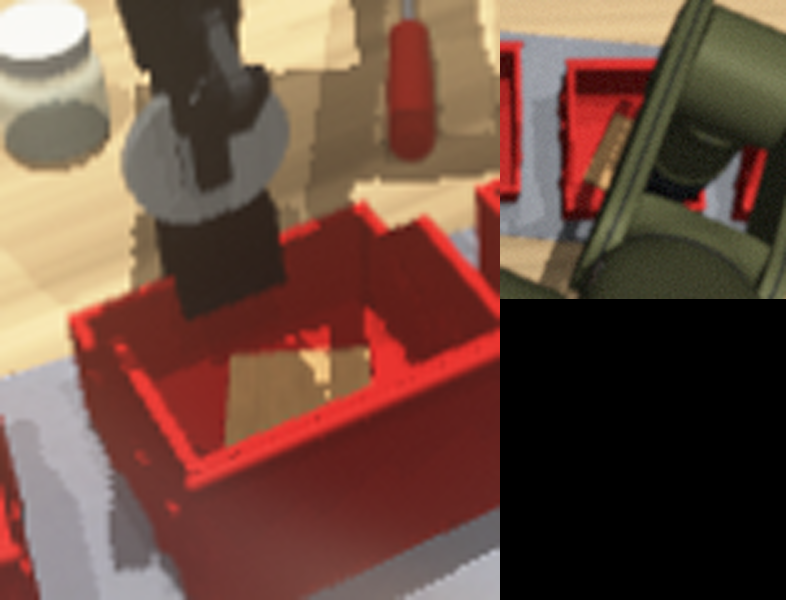

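The inner leg is inside the bin and nothing is touching, so the clip is astride. Continuing down slowly.

Emit:
servo_tool(
  commands=[
    {"translation": [0, 0, 5], "twist": 0},
    {"translation": [0, 0, 10], "twist": 0},
    {"translation": [0, 0, 14], "twist": 0},
    {"translation": [0, 0, 18], "twist": 0},
    {"translation": [0, 0, 20], "twist": 0},
    {"translation": [0, 0, 20], "twist": 0},
  ],
)

```text
time_s: 10.12
position: [0.5103, -0.1957, 0.1081]
tool_rot: [[0.025, 1.0, -0.0], [1.0, -0.025, 0.0], [0.0, -0.0, -1.0]]
ft_force: [-0.8, -0.5, -2.3]
gripper_width: 0.0078
grip_force: 44.5
```

Emit:
servo_tool(
  commands=[
    {"translation": [0, 0, 1], "twist": 0},
    {"translation": [0, 0, 2], "twist": 0},
    {"translation": [0, 0, 2.5], "twist": 0},
    {"translation": [0, 0, 2.5], "twist": 0},
  ],
)

```text
time_s: 10.62
position: [0.5106, -0.1958, 0.1064]
tool_rot: [[0.025, 1.0, 0.001], [1.0, -0.025, -0.0], [-0.0, 0.001, -1.0]]
ft_force: [-1.4, -0.5, 5.1]
gripper_width: 0.0076
grip_force: 45.3
```

Emit:
servo_tool(
  commands=[
    {"translation": [0, 0, 0], "twist": 0},
    {"translation": [0, 0, 0], "twist": 0},
    {"translation": [0, 0, 0], "twist": 0},
    {"translation": [0, 0, 0], "twist": 0},
    {"translation": [0, 0, 0], "twist": 0},
    {"translation": [0, 0, 0], "twist": 0},
  ],
  gripper=60,
)

```text
time_s: 11.38
position: [0.5104, -0.1958, 0.1058]
tool_rot: [[0.025, 1.0, -0.0], [1.0, -0.025, 0.0], [0.0, -0.0, -1.0]]
ft_force: [0.1, -0.7, 0.5]
gripper_width: 0.06
grip_force: 0.0
```

Emit:
servo_tool(
  commands=[
    {"translation": [0, 0, -5], "twist": 0},
    {"translation": [0, 0, -20], "twist": 0},
    {"translation": [0, 0, -45], "twist": 0},
    {"translation": [0, 0, -75], "twist": 0},
    {"translation": [0, 0, -105], "twist": 0},
    {"translation": [0, 0, -120], "twist": 0},
    {"translation": [0, -40, -140], "twist": 0},
    {"translation": [60, -70, -150], "twist": 0},
    {"translation": [120, -80, -150], "twist": 0},
    {"translation": [180, -80, -150], "twist": 0},
    {"translation": [220, -80, -150], "twist": 0},
    {"translation": [220, -80, -150], "twist": 0},
    {"translation": [220, -80, -150], "twist": 0},
  ],
)

```text
time_s: 13.0
position: [0.4358, 0.0259, 0.2558]
tool_rot: [[0.024, 1.0, -0.0], [1.0, -0.024, -0.001], [-0.001, -0.0, -1.0]]
ft_force: [0.5, -0.0, 0.2]
gripper_width: 0.0603
grip_force: 0.0
```

```bash
python3 - <<'E'
from flag import *
pb=np.load('bin.npy'); tiles=[]
s=r.get_state(); print(s['time_s'],s['position'],s['ft_force'])
cs={n:cam(n) for n in('scene','top')}; M={}
for n in cs:
    L=r.masks_of('flag_round',n); print(n,[(np.round(o['box']).tolist(),round(o['conf'],2)) for o in L])
for n,(x,y,w,h) in (('scene',(150,190,100,120)),('top',(285,85,80,90))):
    c=cs[n]; k=5 if n=='scene' else 3.7
    q=cv2.resize(c[0]['img'][y:y+h,x:x+w,::-1],None,fx=k,fy=k,interpolation=cv2.INTER_CUBIC)
    for P in sum(flag_polys([.511,-.196,pb[2],0],'round',.063),[]): cv2.polylines(q,[cv2.convexHull(np.round((proj(c,P)+.5-[x,y])*k).astype(np.int32))],True,(255,0,255),1)
    t=np.zeros((600,q.shape[1],3),np.uint8); t[:q.shape[0]]=q; tiles.append(t)
cv2.imwrite('pics/done.png',np.hstack(tiles))
E
```

```text
13.0 [0.43584195 0.0258817  0.25583446] [ 0.51774369 -0.04305003  0.20098396]
scene [([177.0, 213.0, 35.0, 50.0], 0.88), ([161.0, 232.0, 95.0, 85.0], 0.29)]
top [([312.0, 151.0, 32.0, 15.0], 0.88), ([361.0, 104.0, 77.0, 72.0], 0.49)]
```

View pics/done.png

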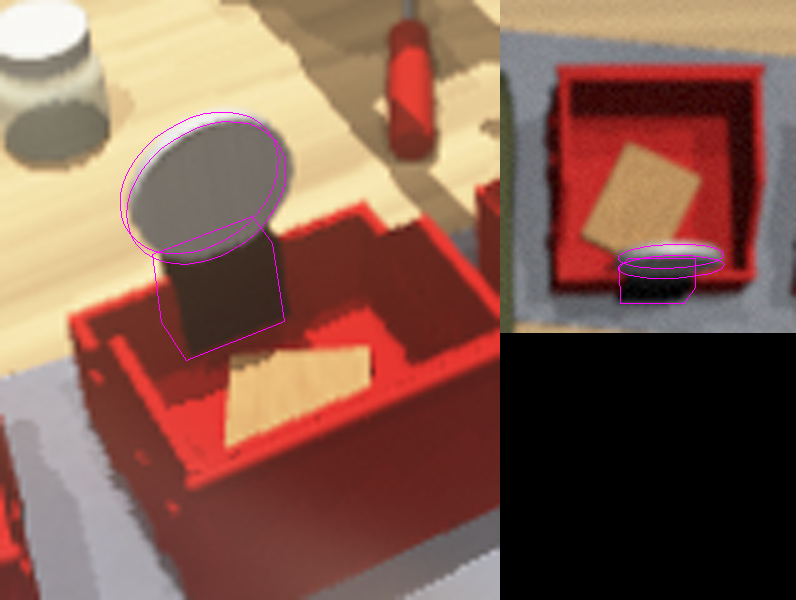

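The flag sits astride the lip, fully down and upright. It matches the model outline in both views (disc at crop (208,190)), and the pad has not moved.

```bash
python3 -c "
from cell import r
print(r.close_job())"
```

```text
the job is handed in; nothing more can be done
None
```

The round flag now hangs over the front lip of the middle red bin, the one with only the pad left, with its clip astride the lip, fully down and upright; the job is handed in at about 13 s, with the square flag left on the rail and the bin contents not touched.

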